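# Present the label plate over the end of the packing ledge

### The job

With the fingertips, push the bare aluminium label plate back until its long edge lies along the rail at the far side of the ledge, and then push it along the rail, to the robot's left, until about 45 mm of it sticks out past the ledge's left end, so that the next packer can take it by the edge. Do not lift the plate or let it fall; leave it lying flat along the rail, and leave the jars, the cartons and everything else where they stand.

Things in the scene. Friction and masses are not known exactly. Their poses are not given: they have to be found in the camera images.
- ledge: fixed plywood riser, its top the ledge: 440 mm long (its y), 170 deep (its x), 70 above the table. Origin on the table, mid-length. y runs along it to the robot's left (open left end at +220 mm), x away from the robot. Near edge at x = -100. A dark steel rail stands along the far side, near face at x = +60, top 14 above the ledge. Yaw varies by up to 0.2 rad
- ledge_end (a point): point on the ledge's top face at the brink of its left end (ledge frame x = 0, y = 220 mm, z = 70 mm); axes as the ledge's
- plate_center (a point): centre, half-way up, of the loose aluminium label plate, 90 mm (its x) by 160 (its y, along the ledge) by 6 thick, 0.16 to 0.32 kg, white blank panel on top, lying flat on the ledge, up to 0.12 rad askew, 18 to 32 mm short of the rail. Against the rail its centre is at ledge x = +15 mm. z is up.
- plate_lead (a point): middle of the plate's left (leading) short edge, half-way up: 80 mm along the plate's y from its centre. Its ledge-frame y less 220 mm is the overhang.
- jar_ledge: black jar with a brass lid, 34 mm across, 60 mm high, standing on the ledge close to its near edge, left of the middle, 85 to 120 mm along from it; origin under its foot. A plate lying along the rail passes it with some 25 mm to spare. To be left alone.
- jar_a: the same kind of jar, standing on the table in front of the ledge; origin under its foot. To be left alone.
- jar_b: the same kind of jar, standing on the table in front of the ledge; origin under its foot. To be left alone.
- carton_a: slim black carton, 34 by 150 (its y) by 34 mm high, lying on the table beyond the ledge's left end; origin under its middle. To be left alone.
- carton_b: the same kind of carton, beside the other; origin under its middle. To be left alone.
- tape: cardboard-brown roll of packing tape, 90 mm across, 48 mm high, lying flat on the table behind the ledge; origin under its middle. To be left alone.
- scraper: flat hand scraper lying on the table behind the ledge, 260 mm long or so. To be left alone.
Not all that is in view belongs to the job. Leave any black look-alike of the part that bears plate_center alone.

How it is judged:
By the outcome, as a careful person would: the job done as asked, in the order asked, and still so for the second after the job is handed in, with the robot touching nothing.
It also fails if it takes over 72 s, if anything falls off the work surface, if the arm or the gripper's body presses on something with over 40 N, if the wrist force passes 120 N, or if a joint passes its speed limit or range.

### The arm

A 7-joint arm with a two-finger parallel gripper is mounted at the origin on the work surface. World frame = base frame: x ahead of the robot, y to its left, z up, the work surface at z = 0. Lengths are in m, angles in rad, forces in N, time in s.
With the tool pointing down it reaches from about 0.425 to 0.925 m from the base axis. Payload 6.8 kg.
Tool frame: the origin (TCP) lies at the very end of the fingers, on their centre line; the grasp point (between the pads) lies 19 mm behind it; z points along the fingers, y is the line along which they close (so a half turn about z gives the same grasp; the last joint's range is limited). The gripper opens to 85 mm and grips with 20 to 120 N. Pads are 22 mm wide; open, the fingers measure 114 mm over their backs; the gripper's body (76 mm by 85 mm) begins 54 mm behind the grasp point. The pads swing forward as they close: fully open they stand 13 mm farther back than shut.
Start: joints at [1.073, 0.477, 0.022, 1.555, -0.011, 1.109, -0.083], TCP at [0.257, -0.624, 0.231] pointing down, gripper open.
Joint ranges: [-2.96, 2.96], [-0.34, 2.1], [-1.41, 1.46], [0.24, 2.44], [-1.37, 4.51], [0.17, 1.92], [-2.96, 2.96]. Speed limits (rad/s): [2.39, 2.39, 3.14, 3.14, 3.14, 3.14, 3.14].

### API

Orientations are given as a rotation vector (axis times angle).
In Python, from bench import monitor, optics, r gives the robot as it stands.
- The arm moves only by the shell command python3 -m crank 'ROWS' [OPENING] [FORCE]. ROWS is JSON, a list of rows, each a list of 2 entries, a list of its own where there are three numbers: the shift along the tool's x, y, z in cm, then the turn, a rotation vector about the tool's x, y, z in rad. A call has 1 to 5 rows; each row shifts and turns the commanded pose from where the row before left it, along the tool's axes as they then stand; what a row does not reach is not made up. A row lasts 1/10 s, in which the tool goes at most 50 mm and 8.59 degrees, less where a joint would pass 70% of its speed; a pose out of reach is approached as far as the arm can. A call is refused whole if a number of a shift passes 5 or a number of a turn 0.15, either way. A call with a gripper value outside its range is refused whole. OPENING is the finger opening in cm, from 0 to 8.54, set as the call begins (- or left out, the last holds). The fingers move at their own pace and stop on an object; FORCE is the grip in N (left out, the last holds). Time passes only in rows, so rows that do not move let the fingers close. It gives the time, the measured TCP pose, the force, the opening and the grip force at its end, in the units of the state.
- monitor.get_obs(): the state, without advancing time (a new reading comes with each control period).
- optics.grab_frame(name): name is "side" or "top"; returns (picture, depth): 400x640x3 uint8, red, green, blue; 400x640 float32, m along the optical axis (not along the pixel's ray), 0 where there is no reading.
- optics.camera_model(name): a dict with "vertical_fov" (degrees; the focal length in pixels is half the picture's height over the tangent of half this angle, whatever the lens; pixels are square), "cx", "cy" (the principal point, pixels), "D" ([k1, k2, p1, p2, k3] as OpenCV has them; the pictures are not rectified), "R" (3x3) and "t" (3): a world point X has camera coordinates R X + t. Camera axes: x right, y down, z forward; pixel columns grow to the right and rows downward; lengths in m; the calibration is good to about 2 mm. A picture is of the moment at which its call begins. camera_model takes no time and is no camera call.
- r.hand_in(): hands the job in; it is judged then, once.
The state is a dict: "clock": time; "joints": joint angles; "qvel": joint speeds; "tau": joint torques, N m; "tcp_pos": TCP position; "orientation": TCP orientation; "contact_force": force on the tool from outside, world axes, zero at the start; "moment": the same for the moment, N m; "grip_width": finger opening in m; "gripper_force": force on a finger pad.
Only numpy, scipy, OpenCV 4.12 (cv2) and the standard library are available. Lean on these libraries where they do the work, as an engineer would, in place of code of your own. Each camera call takes 0.05 s, during which the arm holds its last target. There are 200 camera calls.

## Working session

There is one attempt and no reset: what is moved stays moved. The work goes in short steps, Python scripts to look and compute and a shell command to move; the robot and the scene stay as the last step left them, time stands still between calls to the robot, and variables do not carry over. Pictures are saved under pics/ and viewed, at most 10 in all, crops included, and the job is handed in when it is done.

```bash
mkdir -p pics; ls; cat > h.py <<'E'
import numpy as np, cv2
from bench import monitor, optics, r
def K(n):
    m=optics.camera_model(n); f=200/np.tan(np.radians(m["vertical_fov"])/2)
    return np.array([[f,0,m["cx"]],[0,f,m["cy"]],[0,0,1]]),np.array(m["D"],float),np.array(m["R"]),np.array(m["t"])
def cast(n,px,z):
    k,D,R,t=K(n); p=cv2.undistortPoints(np.array(px,float).reshape(-1,1,2),k,D).reshape(-1,2)
    d=np.c_[p,np.ones(len(p))]@R; c=-R.T@t
    return c+d*((z-c[2])/d[:,2])[:,None]
def proj(n,X):
    k,D,R,t=K(n); return cv2.projectPoints(np.array(X,float).reshape(-1,1,3),cv2.Rodrigues(R)[0],t,k,D)[0].reshape(-1,2)
E
python3 - <<'E'
from h import *
for n in("top","side"):
    p,d=optics.grab_frame(n); cv2.imwrite(f"pics/{n}0.png",p[:,:,::-1]); np.save(n+"0.npy",d)
    k,D,R,t=K(n); print(n,k[0,0],-R.T@t,R[2])
print(monitor.get_obs())
E
```

```text
pics
top 429.4256867032011 [ 0.34901762 -0.00518821  1.31960334] [ 0.12103517 -0.01765432 -0.99249122]
side 489.0403069566435 [0.03378763 0.87801015 0.73485952] [ 0.38160218 -0.75565445 -0.53232145]
{'clock': 0.1, 'joints': array([ 1.07289517,  0.47773395,  0.02236894,  1.55635023, -0.01147906,
        1.10929117, -0.08310251]), 'qvel': array([-0.00045839,  0.00024147, -0.00048448, -0.00381658, -0.00039253,
        0.00089712,  0.0009356 ]), 'tau': array([ 4.54759720e-03, -5.97759140e+01,  1.61363337e+00, -2.81954473e+01,
        1.28291018e-02,  4.96715773e-03, -1.25159036e-05]), 'tcp_pos': array([ 0.25627045, -0.62388641,  0.23041337]), 'orientation': array([-3.08055481e+00, -6.08127216e-01,  7.34159793e-04]), 'contact_force': array([ 0.33396082, -0.4085876 ,  0.11012607]), 'moment': array([-0.00202475,  0.0388331 ,  0.00984503]), 'gripper_force': 0.0, 'grip_width': 0.08515869694084338}
```

View pics/top0.png

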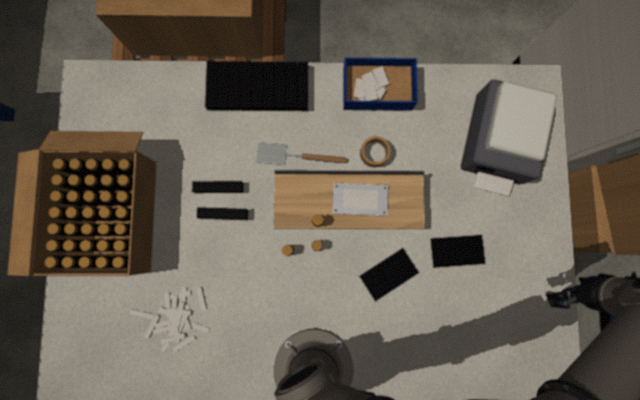

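View pics/side0.png

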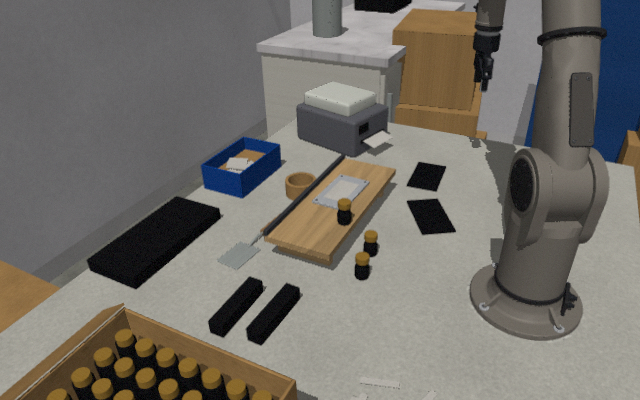

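The top view shows three plate-like things: a silver plate with a white panel at (361,199) on the ledge, and black ones on the table at (389,274) and (458,250). The silver one fits: it is bare aluminium, has the white panel and lies on the ledge. The ledge spans cols 275–425 and rows 170–229. jar_ledge is at (319,220).

```bash
cat > m.py <<'E'
from h import *
import sys
def rect(mask,n,z):
    c=max(cv2.findContours(mask,0,2)[0],key=cv2.contourArea)
    w=cast(n,c[:,0,:],z)[:,:2]
    (x,y),(a,b),ang=cv2.minAreaRect((w*1000).astype(np.float32))
    B=cv2.boxPoints(((x,y),(a,b),ang))
    e=[B[1]-B[0],B[2]-B[1]]; l=max(e,key=np.linalg.norm); l=l*np.sign(l[1])
    return np.array([x,y]),sorted((a,b)),np.arctan2(-l[0],l[1]),c
def measure(tag,n="top"):
    p,d=optics.grab_frame(n); bgr=p[:,:,::-1].copy(); hsv=cv2.cvtColor(bgr,cv2.COLOR_BGR2HSV)
    roi=np.zeros((400,640),np.uint8); roi[160:240,265:435]=255
    wood=cv2.inRange(hsv,(8,70,90),(28,255,255))&roi
    np.save("wood.npy",wood)
    grey=cv2.inRange(hsv,(0,0,110),(180,60,255))
    return p,d,hsv,wood,grey,roi
if __name__=="__main__":
    p,d,hsv,wood,grey,roi=measure("1")
    wood=cv2.morphologyEx(wood,cv2.MORPH_OPEN,np.ones((3,3)))
    L=rect(wood,"top",.07); print("ledge",L[:3])
    hull=cv2.convexHull(L[3]); inn=np.zeros_like(roi); cv2.fillConvexPoly(inn,hull,255); inn=cv2.erode(inn,np.ones((5,5)))
    P=rect(cv2.morphologyEx(grey&inn,cv2.MORPH_OPEN,np.ones((3,3))),"top",.076); print("plate",P[:3])
    v=p[:,:,::-1].copy(); cv2.drawContours(v,[L[3]],-1,(0,0,255),1); cv2.drawContours(v,[P[3]],-1,(0,255,0),1)
    o=np.hstack([v[160:260,265:435],]); cv2.imwrite("pics/crop1.png",cv2.resize(np.vstack([v[160:235,265:435],p[160:235,265:435,::-1]]),None,fx=4,fy=4,interpolation=0))
    for n,u,vv in(("tbl",300,300),("ledge",290,210),("plate",361,199),("jar",319,220),("j2",288,249),("j3",318,244)):
        k,D,R,t=K("top"); q=cv2.undistortPoints(np.array([[[u,vv]]],float),k,D)[0,0]; print(n,R.T@(np.array([*q,1])*d[vv,u]-t))
E
python3 m.py
```

```text
ledge (array([ 493.2774353 , -101.61582947]), [159.58587646484375, 441.0487060546875], np.float32(0.0027847537))
plate (array([ 498.06890869, -133.07107544]), [90.8683090209961, 161.38795471191406], np.float32(-0.04135731))
tbl [ 0.20006387  0.04295032 -0.00474219]
ledge [0.46552542 0.0716312  0.06939848]
plate [ 0.49810979 -0.13576229  0.07413139]
jar [ 0.43227941 -0.0127217   0.13048883]
j2 [0.35249981 0.07648562 0.06361601]
j3 [ 0.36717173 -0.01048374  0.0577694 ]
```

View pics/crop1.png

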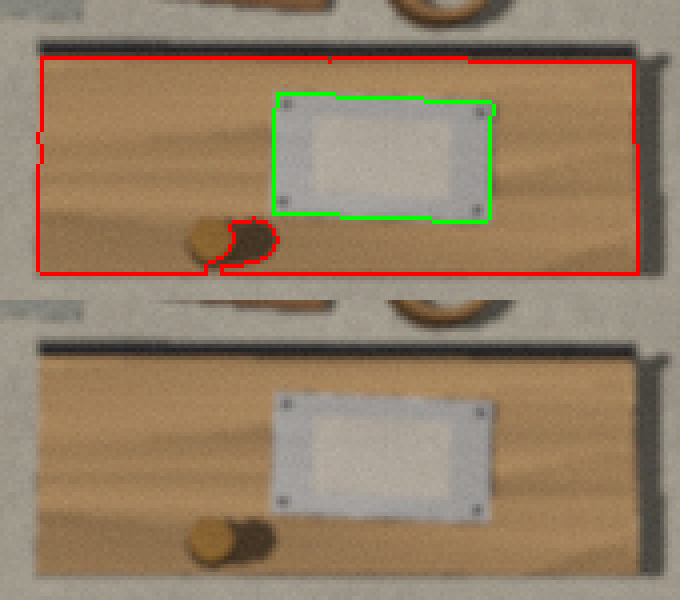

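The crop confirms it: the silver plate with white panel and four corner holes lies slightly askew in front of the dark rail. The sizes check out (plate 91×161, ledge face to rail 160×441). The jar stands to the near left and is clear. First I turn the tool square and travel to above the plate's near side.

```bash
python3 -m crank '[[[0,0,0],[0,0,0.13]],[[0,0,0],[0,0,0.13]],[[0,0,0],[0,0,0.128]],[[1,-4,0],[0,0,0]],[[1.5,-4,0],[0,0,0]]]' 8.5 30; python3 -m crank '[[[1.5,-4,0],[0,0,0]],[[1.5,-4,0],[0,0,0]],[[1.5,-4,0],[0,0,0]],[[1.5,-4,0],[0,0,0]],[[1.5,-4,0],[0,0,0]]]'; python3 -m crank '[[[1.5,-4,0],[0,0,0]],[[1.5,-4,0],[0,0,0]],[[1.5,-4,0],[0,0,0]],[[1.5,-4,0],[0,0,0]],[[0,0,0],[0,0,0]]]'
```

```text
clock: 0.65
tcp_pos: [0.2801, -0.544, 0.2305]
orientation: [-3.141, 0.002, 0.002]
contact_force: [0.7, 0.5, 0.5]
grip_width: 0.0848
gripper_force: 0.0
clock: 1.15
tcp_pos: [0.3562, -0.3424, 0.2312]
orientation: [3.142, 0.003, -0.0]
contact_force: [0.6, -0.1, 0.5]
grip_width: 0.0848
gripper_force: 0.0
clock: 1.65
tcp_pos: [0.4177, -0.1784, 0.2315]
orientation: [-3.14, -0.017, -0.002]
contact_force: [0.7, -0.4, 0.5]
grip_width: 0.085
gripper_force: 0.0
```

```bash
python3 -m crank '[[[1.2,-2.2,0],[0,0,0]],[[0,-2.2,4],[0,0,0]],[[0,0,4],[0,0,0]],[[0,0,4],[0,0,0]],[[0,0,0],[0,0,0]]]'; python3 -m crank '[[[0,0,0],[0,0,0]],[[0,0,0],[0,0,0]]]'
python3 - <<'E'
from h import *
p,d=optics.grab_frame("side"); cv2.imwrite("pics/side1.png",cv2.resize(p[130:270,230:430,::-1],None,fx=4,fy=4,interpolation=cv2.INTER_CUBIC))
E
```

```text
clock: 2.15
tcp_pos: [0.4237, -0.1396, 0.1073]
orientation: [-3.139, -0.003, 0.015]
contact_force: [-1.6, 0.8, -0.5]
grip_width: 0.0847
gripper_force: 0.0
clock: 2.35
tcp_pos: [0.429, -0.1408, 0.1132]
orientation: [3.141, 0.002, 0.005]
contact_force: [0.4, -0.1, 1.5]
grip_width: 0.0851
gripper_force: 0.0
```

View pics/side1.png

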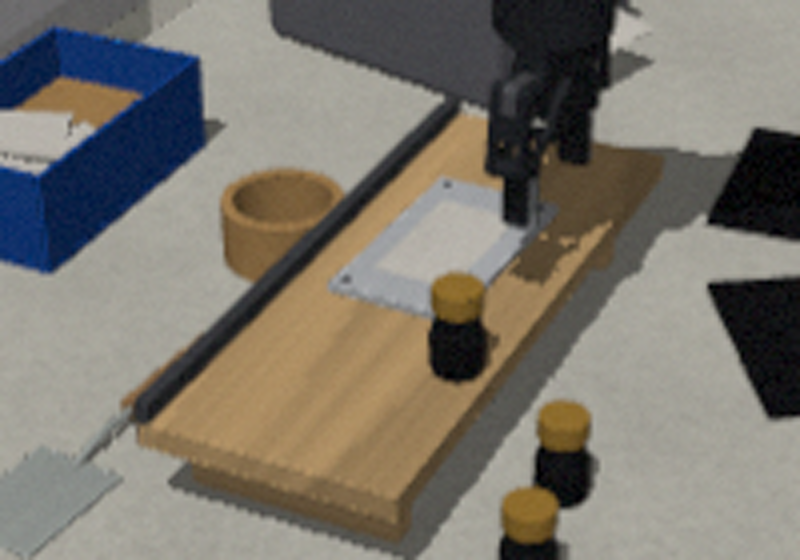

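The side crop shows both fingers just short of the plate's near edge (about (515,220)), with the jar at (458,330) clear. Now I descend and feel for the ledge.

```bash
python3 -m crank '[[[0,0,1.7],[0,0,0]],[[0,0,1.6],[0,0,0]],[[0,0,0],[0,0,0]],[[0,0,0],[0,0,0]]]'; python3 -m crank '[[[0,0,0.4],[0,0,0]],[[0,0,0.4],[0,0,0]],[[0,0,0],[0,0,0]],[[0,0,0],[0,0,0]]]'; python3 -m crank '[[[0,0,0.2],[0,0,0]],[[0,0,0.2],[0,0,0]],[[0,0,0],[0,0,0]],[[0,0,0],[0,0,0]]]';  python3 -m crank '[[[0,0,0.2],[0,0,0]],[[0,0,0],[0,0,0]],[[0,0,0],[0,0,0]]]'
```

```text
clock: 2.8
tcp_pos: [0.4284, -0.1403, 0.0795]
orientation: [3.141, 0.002, 0.003]
contact_force: [0.4, -0.4, 0.2]
grip_width: 0.0848
gripper_force: 0.0
clock: 3.2
tcp_pos: [0.4277, -0.1401, 0.0704]
orientation: [3.142, 0.003, -0.0]
contact_force: [-0.9, -0.1, -0.4]
grip_width: 0.0847
gripper_force: 0.0
clock: 3.6
tcp_pos: [0.4276, -0.14, 0.0662]
orientation: [-3.142, -0.003, 0.0]
contact_force: [0.4, -0.2, 0.6]
grip_width: 0.0849
gripper_force: 0.0
clock: 3.9
tcp_pos: [0.4276, -0.1401, 0.0643]
orientation: [-3.142, -0.003, 0.0]
contact_force: [0.1, 0.4, 0.9]
grip_width: 0.0849
gripper_force: 0.0
```

```bash
for i in 1; do python3 -m crank '[[[0,0,0.2],[0,0,0]],[[0,0,0],[0,0,0]],[[0,0,0],[0,0,0]]]'; done; python3 -m crank '[[[0,0,0.15],[0,0,0]],[[0,0,0],[0,0,0]],[[0,0,0],[0,0,0]]]';python3 -m crank '[[[0,0,0.15],[0,0,0]],[[0,0,0],[0,0,0]],[[0,0,0],[0,0,0]]]'; python3 -m crank '[[[0,0,0.15],[0,0,0]],[[0,0,0],[0,0,0]],[[0,0,0],[0,0,0]]]'
```

```text
clock: 4.2
tcp_pos: [0.4276, -0.1401, 0.0622]
orientation: [-3.142, -0.003, 0.0]
contact_force: [0.1, 0.7, -0.6]
grip_width: 0.085
gripper_force: 0.0
clock: 4.5
tcp_pos: [0.4276, -0.1401, 0.0608]
orientation: [-3.142, -0.003, 0.0]
contact_force: [0.1, -0.5, -0.3]
grip_width: 0.0853
gripper_force: 0.0
clock: 4.8
tcp_pos: [0.4276, -0.1401, 0.0592]
orientation: [-3.142, -0.003, 0.0]
contact_force: [0.1, 0.1, -0.6]
grip_width: 0.0852
gripper_force: 0.0
clock: 5.1
tcp_pos: [0.4276, -0.1401, 0.0578]
orientation: [-3.142, -0.003, 0.0]
contact_force: [-0.1, -0.8, -0.5]
grip_width: 0.0853
gripper_force: 0.0
```

```bash
python3 -m crank '[[[0,0,0.15],[0,0,0]],[[0,0,0],[0,0,0]],[[0,0,0],[0,0,0]]]';python3 -m crank '[[[0,0,0.1],[0,0,0]],[[0,0,0],[0,0,0]],[[0,0,0],[0,0,0]]]'
```

```text
clock: 5.4
tcp_pos: [0.4278, -0.1401, 0.057]
orientation: [3.141, 0.003, 0.0]
contact_force: [-2.9, 1.2, 10.9]
grip_width: 0.0852
gripper_force: 5.6
clock: 5.7
tcp_pos: [0.4278, -0.1401, 0.0569]
orientation: [3.141, 0.002, 0.0]
contact_force: [-7.7, 2.0, 24.7]
grip_width: 0.0852
gripper_force: 12.8
```

```bash
python3 -m crank '[[[0,0,-0.4],[0,0,0]],[[0,-0.5,0],[0,0,0]],[[0.4,0,0],[0,0,0]],[[0.4,0,0],[0,0,0]],[[0,0,0],[0,0,0]]]'; python3 -m crank '[[[0.3,0,0],[0,0,0]],[[0.3,0,0],[0,0,0]],[[0.3,0,0],[0,0,0]],[[0.3,0,0],[0,0,0]],[[0,0,0],[0,0,0]]]';python3 -m crank '[[[0.3,0,0],[0,0,0]],[[0.3,0,0],[0,0,0]],[[0.3,0,0],[0,0,0]],[[0.3,0,0],[0,0,0]],[[0,0,0],[0,0,0]]]'
```

```text
clock: 6.2
tcp_pos: [0.4365, -0.1349, 0.0591]
orientation: [-3.141, -0.004, -0.001]
contact_force: [-0.1, -0.1, -0.0]
grip_width: 0.0849
gripper_force: 0.0
clock: 6.7
tcp_pos: [0.4481, -0.135, 0.0592]
orientation: [-3.142, -0.003, -0.001]
contact_force: [-0.3, -0.1, -0.7]
grip_width: 0.0852
gripper_force: 0.1
clock: 7.2
tcp_pos: [0.4606, -0.135, 0.0594]
orientation: [-3.142, -0.003, -0.002]
contact_force: [0.0, 0.2, -0.9]
grip_width: 0.085
gripper_force: 0.0
```

```bash
python3 -m crank '[[[0.3,0,0],[0,0,0]],[[0.3,0,0],[0,0,0]],[[0.2,0,0],[0,0,0]],[[0,0,0],[0,0,0]]]'
python3 - <<'E'
from h import *
p,d=optics.grab_frame("side");q,d=optics.grab_frame("top"); s=lambda a,f:cv2.resize(a[:,:,::-1],None,fx=f,fy=f,interpolation=cv2.INTER_CUBIC)
a=s(p[150:260,250:410],4);b=s(q[165:235,270:430],4);cv2.imwrite("pics/both2.png",cv2.resize(np.vstack([a,b]),None,fx=.8,fy=.8))
E
```

```text
clock: 7.6
tcp_pos: [0.4683, -0.135, 0.0594]
orientation: [3.142, 0.003, 0.001]
contact_force: [-0.4, -0.0, 0.5]
grip_width: 0.0852
gripper_force: 0.5
```

View pics/both2.png

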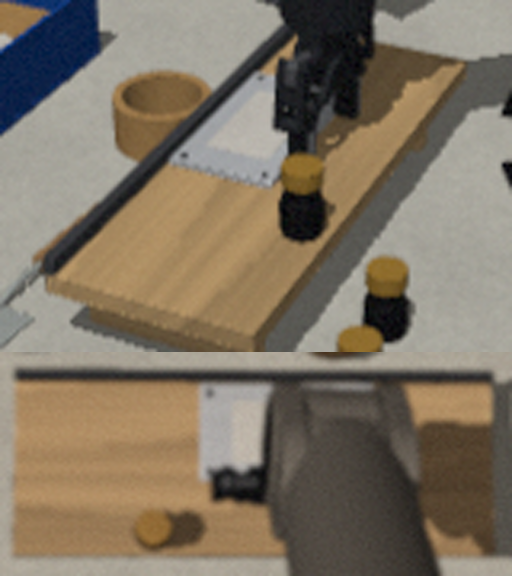

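The picture shows the plate pushed back, its left edge at about (200,385) nearly at the rail and square to it. I keep going until the rail resists.

```bash
for i in 1; do python3 -m crank '[[[0.2,0,0],[0,0,0]],[[0,0,0],[0,0,0]],[[0,0,0],[0,0,0]]]'; done; python3 -m crank '[[[0.15,0,0],[0,0,0]],[[0,0,0],[0,0,0]],[[0,0,0],[0,0,0]]]'; python3 -m crank '[[[0.1,0,0],[0,0,0]],[[0,0,0],[0,0,0]],[[0,0,0],[0,0,0]]]'
```

```text
clock: 8.0
tcp_pos: [0.4697, -0.135, 0.0593]
orientation: [3.142, 0.003, 0.0]
contact_force: [-2.7, -0.4, 1.2]
grip_width: 0.0853
gripper_force: 1.0
clock: 8.3
tcp_pos: [0.4699, -0.135, 0.0591]
orientation: [-3.142, -0.002, 0.004]
contact_force: [-5.2, 0.6, 3.4]
grip_width: 0.0855
gripper_force: 2.5
clock: 8.6
tcp_pos: [0.4699, -0.135, 0.0589]
orientation: [-3.141, -0.002, 0.007]
contact_force: [-6.9, 0.3, 6.1]
grip_width: 0.0848
gripper_force: 3.7
```

The rail resisted at TCP x=0.470. I back off, rise, move aside and check.

```bash
python3 -m crank '[[[-1.5,0,0],[0,0,0]],[[0,0,-3],[0,0,0]],[[0,0,-4],[0,0,0]],[[2,4,-2],[0,0,0]],[[2,4,0],[0,0,0]]]'; python3 -m crank '[[[1,4,0],[0,0,0]],[[1,4,0],[0,0,0]],[[0,0,0],[0,0,0.14]],[[0,0,0],[0,0,0.14]],[[0,0,0],[0,0,0.14]]]' 3
python3 - <<'E'
from m import *
print(monitor.get_obs()["joints"])
p,d=optics.grab_frame("top"); cv2.imwrite("pics/t3.png",cv2.resize(p[160:235,230:430,::-1],None,fx=4,fy=4,interpolation=cv2.INTER_CUBIC))
hsv=cv2.cvtColor(p[:,:,::-1].copy(),cv2.COLOR_BGR2HSV); roi=np.zeros((400,640),np.uint8); roi[174:228,277:423]=255
g=cv2.morphologyEx(cv2.inRange(hsv,(0,0,110),(180,60,255))&roi,cv2.MORPH_OPEN,np.ones((3,3)))
print(rect(g,"top",.076)[:3])
E
```

```text
clock: 9.1
tcp_pos: [0.501, -0.2158, 0.1536]
orientation: [3.139, 0.008, 0.013]
contact_force: [0.8, -0.6, -0.4]
grip_width: 0.0851
gripper_force: 0.0
clock: 9.6
tcp_pos: [0.5182, -0.2955, 0.1493]
orientation: [3.071, -0.662, 0.002]
contact_force: [-0.6, -0.2, -0.5]
grip_width: 0.0302
gripper_force: 0.0
[ 0.44007073  0.43725594 -0.03393747  1.82485807  0.01832645  0.87833475
 -1.59775048]
(array([ 527.60534668, -130.38262939]), [88.8553237915039, 159.47792053222656], np.float32(0.0037154404))
```

View pics/t3.png

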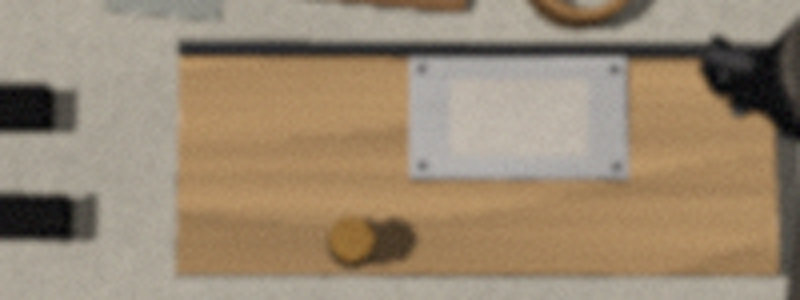

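The picture shows the plate square and flush with the rail (edges at (410–628, 57–180)). Its yaw is 0.004 against 0.003 for the ledge, and its centre is (0.5276, −0.1304). For the push along the rail I turn the tool the other way, because joint 7 would run out this way.

```bash
python3 -m crank '[[[0,0,0],[0,0,-0.142]],[[0,0,0],[0,0,-0.142]],[[0,0,0],[0,0,-0.142]],[[0,0,0],[0,0,-0.142]],[[0,0,0],[0,0,-0.142]]]' >/dev/null;python3 -m crank '[[[0,0,0],[0,0,-0.142]],[[0,0,0],[0,0,-0.142]],[[0,0,0],[0,0,-0.142]],[[0,0,0],[0,0,-0.142]],[[0,0,0],[0,0,-0.142]]]' >/dev/null;python3 -m crank '[[[0,0,0],[0,0,-0.142]],[[0,0,0],[0,0,-0.142]],[[0,0,0],[0,0,-0.142]],[[0,0,0],[0,0,-0.142]],[[0,0,0],[0,0,0]]]'; python3 -m crank '[[[0,0,0],[0,0,0]],[[0,0,0],[0,0,0]]]'
```

```text
clock: 11.15
tcp_pos: [0.5179, -0.2952, 0.1494]
orientation: [2.218, 2.223, 0.001]
contact_force: [0.5, -0.0, -0.3]
grip_width: 0.0304
gripper_force: 0.0
clock: 11.35
tcp_pos: [0.5176, -0.295, 0.1494]
orientation: [2.224, 2.218, 0.0]
contact_force: [0.1, -0.2, 0.4]
grip_width: 0.03
gripper_force: 0.0
```

```bash
python3 -m crank '[[[3,0.9,0],[0,0,-0.005]],[[3,0,0],[0,0,0]],[[0,0,3.5],[0,0,0]],[[0,0,3.3],[0,0,0]],[[0,0,0],[0,0,0]]]'; python3 -m crank '[[[0,0,0.2],[0,0,0]],[[0,0,0],[0,0,0]],[[0,0,0],[0,0,0]]]'; for i in 1; do python3 -m crank '[[[0,0,0.2],[0,0,0]],[[0,0,0.2],[0,0,0]],[[0,0,0],[0,0,0]]]'; done; python3 -m crank '[[[0,0,0.2],[0,0,0]],[[0,0,0],[0,0,0]],[[0,0,0],[0,0,0]]]'
```

```text
clock: 11.85
tcp_pos: [0.5234, -0.2338, 0.0777]
orientation: [-2.213, -2.221, 0.005]
contact_force: [-1.1, 0.0, -1.0]
grip_width: 0.0298
gripper_force: 0.0
clock: 12.15
tcp_pos: [0.5275, -0.2354, 0.0809]
orientation: [2.216, 2.223, 0.002]
contact_force: [-0.3, 0.0, 0.4]
grip_width: 0.0297
gripper_force: 0.0
clock: 12.45
tcp_pos: [0.5262, -0.235, 0.0753]
orientation: [2.217, 2.226, -0.0]
contact_force: [-0.2, -0.5, -0.2]
grip_width: 0.0296
gripper_force: 0.0
clock: 12.75
tcp_pos: [0.5263, -0.2349, 0.0732]
orientation: [-2.217, -2.226, 0.0]
contact_force: [-0.4, -0.3, -0.6]
grip_width: 0.0298
gripper_force: 0.0
```

```bash
python3 -m crank '[[[0,0,0.2],[0,0,0]],[[0,0,0.1],[0,0,0]],[[0,0,0],[0,0,0]]]'; python3 -m crank '[[[0,0,0.15],[0,0,0]],[[0,0,0],[0,0,0]],[[0,0,0],[0,0,0]]]';  python3 -m crank '[[[0,0,0.15],[0,0,0]],[[0,0,0],[0,0,0]],[[0,0,0],[0,0,0]]]'
```

```text
clock: 13.05
tcp_pos: [0.5262, -0.2349, 0.0701]
orientation: [-2.217, -2.226, 0.0]
contact_force: [0.7, -0.5, 0.1]
grip_width: 0.0299
gripper_force: 0.0
clock: 13.35
tcp_pos: [0.5264, -0.2349, 0.0697]
orientation: [2.217, 2.226, -0.001]
contact_force: [-3.1, 0.1, 9.1]
grip_width: 0.0299
gripper_force: 4.1
clock: 13.65
tcp_pos: [0.5265, -0.2349, 0.0696]
orientation: [2.217, 2.225, -0.002]
contact_force: [-6.7, 2.6, 21.4]
grip_width: 0.0301
gripper_force: 10.7
```

```bash
python3 -m crank '[[[0,0,-0.5],[0,0,0]],[[0.3,0,0],[0,0,0]],[[0.5,0,0],[0,0,0]],[[0.5,0,0],[0,0,0]],[[0.5,0,0],[0,0,0]]]'; python3 -m crank '[[[0.5,0,0],[0,0,0]],[[0.5,0,0],[0,0,0]],[[0.5,0,0],[0,0,0]],[[0.5,0,0],[0,0,0]],[[0.5,0,0],[0,0,0]]]';python3 -m crank '[[[0.5,0,0],[0,0,0]],[[0.5,0,0],[0,0,0]],[[0.5,0,0],[0,0,0]],[[0.5,0,0],[0,0,0]],[[0.5,0,0],[0,0,0]]]'
python3 - <<'E'
from h import *
p,d=optics.grab_frame("side");q,d=optics.grab_frame("top"); s=lambda a,f:cv2.resize(a[:,:,::-1],None,fx=f,fy=f,interpolation=cv2.INTER_CUBIC)
a=s(p[150:260,250:410],4);b=s(q[165:235,270:430],4);cv2.imwrite("pics/both4.png",cv2.resize(np.vstack([a,b]),None,fx=.8,fy=.8))
E
```

```text
clock: 14.15
tcp_pos: [0.5261, -0.2167, 0.072]
orientation: [-2.217, -2.226, 0.001]
contact_force: [0.7, -1.8, -0.8]
grip_width: 0.0301
gripper_force: 0.8
clock: 14.65
tcp_pos: [0.5261, -0.1914, 0.0723]
orientation: [-2.217, -2.226, 0.0]
contact_force: [-0.2, -0.9, -1.4]
grip_width: 0.0297
gripper_force: 0.6
clock: 15.15
tcp_pos: [0.5261, -0.1665, 0.0723]
orientation: [2.217, 2.226, 0.0]
contact_force: [-0.9, -0.9, -1.5]
grip_width: 0.0303
gripper_force: 0.6
```

View pics/both4.png

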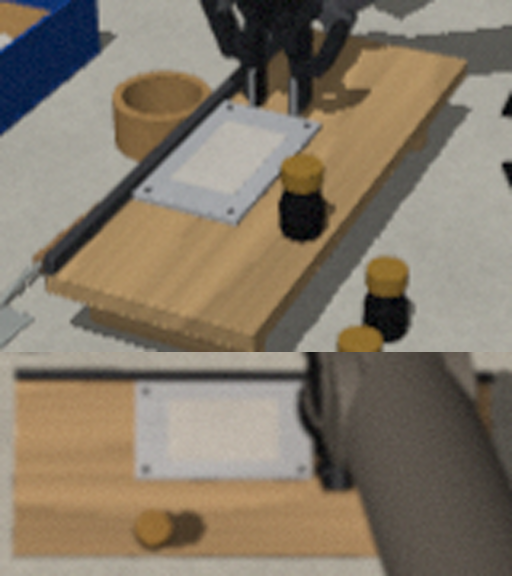

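The plate slides flush along the rail, with its leading edge at about (135,380) in the top view and the jar clear at (153,528). I continue.

```bash
python3 -m crank '[[[0.5,0,0],[0,0,0]],[[0.5,0,0],[0,0,0]],[[0.5,0,0],[0,0,0]],[[0.5,0,0],[0,0,0]],[[0.5,0,0],[0,0,0]]]'; python3 -m crank '[[[0.5,0,0],[0,0,0]],[[0.5,0,0],[0,0,0]],[[0.5,0,0],[0,0,0]],[[0.5,0,0],[0,0,0]],[[0.5,0,0],[0,0,0]]]';python3 -m crank '[[[0.5,0,0],[0,0,0]],[[0.5,0,0],[0,0,0]],[[0.5,0,0],[0,0,0]],[[0.5,0,0],[0,0,0]],[[0.5,0,0],[0,0,0]]]';python3 -m crank '[[[0.5,0,0],[0,0,0]],[[0.5,0,0],[0,0,0]],[[0.5,0,0],[0,0,0]],[[0.5,0,0],[0,0,0]],[[0.5,0,0],[0,0,0]]]'; python3 -m crank '[[[0.5,0,0],[0,0,0]],[[0.5,0,0],[0,0,0]],[[0.5,0,0],[0,0,0]],[[0.5,0,0],[0,0,0]],[[0.5,0,0],[0,0,0]]]'; python3 -m crank '[[[0.5,0,0],[0,0,0]],[[0.4,0,0],[0,0,0]],[[0.3,0,0],[0,0,0]],[[0.2,0,0],[0,0,0]],[[0,0,0],[0,0,0]]]'
cat > lead.py <<'E'
from h import *
import sys
p,d=optics.grab_frame("top")
hsv=cv2.cvtColor(p[:,:,::-1].copy(),cv2.COLOR_BGR2HSV)
ex=proj("top",[[.526,.15,.076]])[0]; print("expect px",ex)
# leading edge: horizontal gradient, per row over plate's width; ledge end left below the plate
def edge(xs,z,y0,y1,f):
    out=[]
    for x in xs:
        ys=np.linspace(y0,y1,120); u=proj("top",np.c_[np.full(120,x),ys,np.full(120,z)]).astype(np.float32)
        v=cv2.remap(f,u[:,0].copy(),u[:,1].copy(),cv2.INTER_LINEAR).ravel(); g=np.abs(np.gradient(cv2.GaussianBlur(v.reshape(-1,1),(1,9),0).ravel()))
        out.append(ys[g.argmax()])
    return np.round(np.array(out)*1000,1)
g=cv2.cvtColor(p,cv2.COLOR_RGB2GRAY).astype(np.float32); s=hsv[:,:,1].astype(np.float32)
print("ledge end",edge(np.linspace(.43,.47,6),.07,.09,.15,s))
print("lead",edge(np.linspace(.495,.56,8),.076,.125,.2,g))
cv2.imwrite(sys.argv[1],cv2.resize(p[160:235,230:430,::-1],None,fx=4,fy=4,interpolation=cv2.INTER_CUBIC))
E
python3 lead.py pics/t5.png
```

```text
clock: 15.75
tcp_pos: [0.526, -0.1415, 0.0724]
orientation: [2.217, 2.226, 0.0]
contact_force: [0.3, -2.1, 0.9]
grip_width: 0.03
gripper_force: 1.0
clock: 16.25
tcp_pos: [0.5259, -0.1165, 0.0723]
orientation: [2.217, 2.226, -0.0]
contact_force: [1.0, -2.3, 1.1]
grip_width: 0.0301
gripper_force: 1.1
clock: 16.75
tcp_pos: [0.5258, -0.0915, 0.0723]
orientation: [2.217, 2.226, -0.0]
contact_force: [1.0, -2.2, 0.2]
grip_width: 0.0298
gripper_force: 1.1
clock: 17.25
tcp_pos: [0.5256, -0.0665, 0.0723]
orientation: [-2.217, -2.226, 0.0]
contact_force: [-0.1, -1.4, 0.3]
grip_width: 0.0298
gripper_force: 1.1
clock: 17.75
tcp_pos: [0.5255, -0.0415, 0.0723]
orientation: [2.217, 2.226, -0.0]
contact_force: [-0.3, -1.3, 1.0]
grip_width: 0.03
gripper_force: 1.2
clock: 18.25
tcp_pos: [0.5255, -0.0274, 0.0723]
orientation: [-2.216, -2.226, -0.0]
contact_force: [-0.4, -0.1, 0.4]
grip_width: 0.0303
gripper_force: 0.2
expect px [263.19950245 189.05082664]
ledge end [118.7 118.7 117.2 117.2 119.2 119.7]
lead [131.9 145.8 193.1 193.1 192.4 192.4 188.7 140.8]
```

View pics/t5.png

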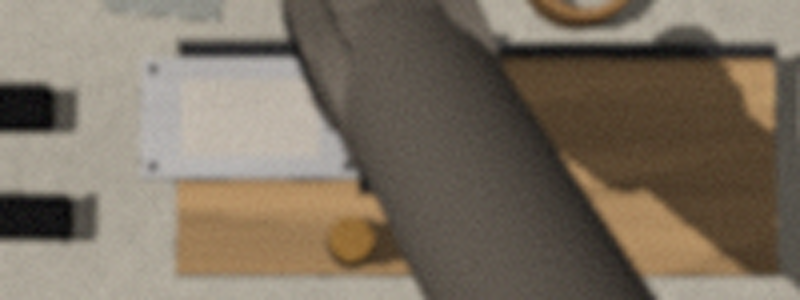

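The picture shows the leading edge at crop col 141 (px 265.3), which is y≈0.144. That agrees with the TCP-derived 0.1436, so the overhang is about 25 mm with the ledge end at 0.1184. The plate is still flush, and 19.5 mm remain.

```bash
python3 -m crank '[[[0.3,0,0],[0,0,0]],[[0.4,0,0],[0,0,0]],[[0.4,0,0],[0,0,0]],[[0.3,0,0],[0,0,0]],[[0.2,0,0],[0,0,0]]]'; python3 -m crank '[[[0.2,0,0],[0,0,0]],[[0.15,0,0],[0,0,0]],[[0,0,0],[0,0,0]],[[0,0,0],[0,0,0]]]'; python3 -m crank '[[[-1,0,0],[0,0,0]],[[-2,0,0],[0,0,0]],[[0,0,-4],[0,0,0]],[[0,0,-4],[0,0,0]],[[-4,0,-3],[0,0,0]]]';python3 -m crank '[[[-5,0,0],[0,0,0]],[[-5,0,0],[0,0,0]],[[-5,0,0],[0,0,0]],[[-5,0,0],[0,0,0]],[[0,0,0],[0,0,0]]]'
cat > chk.py <<'E'
from m import *
p,d=optics.grab_frame("top"); q,_=optics.grab_frame("side")
hsv=cv2.cvtColor(p[:,:,::-1].copy(),cv2.COLOR_BGR2HSV)
s=lambda a,f:cv2.resize(a[:,:,::-1],None,fx=f,fy=f,interpolation=cv2.INTER_CUBIC)
cv2.imwrite("pics/fin.png",np.vstack([s(p[165:235,230:430],4),s(q[150:235,230:430],4)]))
m=cv2.inRange(hsv,(95,8,90),(135,90,255)); m[:174]=0; m[215:]=0; m[:,:240]=0; m[:,345:]=0
m=cv2.morphologyEx(m,cv2.MORPH_CLOSE,np.ones((15,15)))
c=rect(m,"top",.076); print("plate",c[:3],"lead y",c[0][1]+c[1][1]/2,"overhang",c[0][1]+80-118.4)
E
python3 chk.py
```

```text
clock: 18.8
tcp_pos: [0.5254, -0.0114, 0.0723]
orientation: [-2.216, -2.226, -0.0]
contact_force: [-0.7, -2.0, 0.1]
grip_width: 0.03
gripper_force: 0.9
clock: 19.2
tcp_pos: [0.5254, -0.0081, 0.0723]
orientation: [-2.217, -2.226, -0.0]
contact_force: [0.0, -0.4, 0.8]
grip_width: 0.0301
gripper_force: 0.1
clock: 19.7
tcp_pos: [0.5269, -0.0736, 0.185]
orientation: [2.207, 2.235, 0.007]
contact_force: [0.4, -0.0, 0.6]
grip_width: 0.0297
gripper_force: 0.0
clock: 20.2
tcp_pos: [0.5241, -0.2885, 0.1818]
orientation: [2.229, 2.211, -0.005]
contact_force: [0.2, 0.3, -1.1]
grip_width: 0.03
gripper_force: 0.0Traceback (most recent call last):
  File "chk.py", line 8, in <module>
    c=rect(m,"top",.076); print("plate",c[:3],"lead y",c[0][1]+c[1][1]/2,"overhang",c[0][1]+80-118.4)
  File "m.py", line 4, in rect
    c=max(cv2.findContours(mask,0,2)[0],key=cv2.contourArea)
ValueError: max() iterable argument is empty
```

View pics/fin.png

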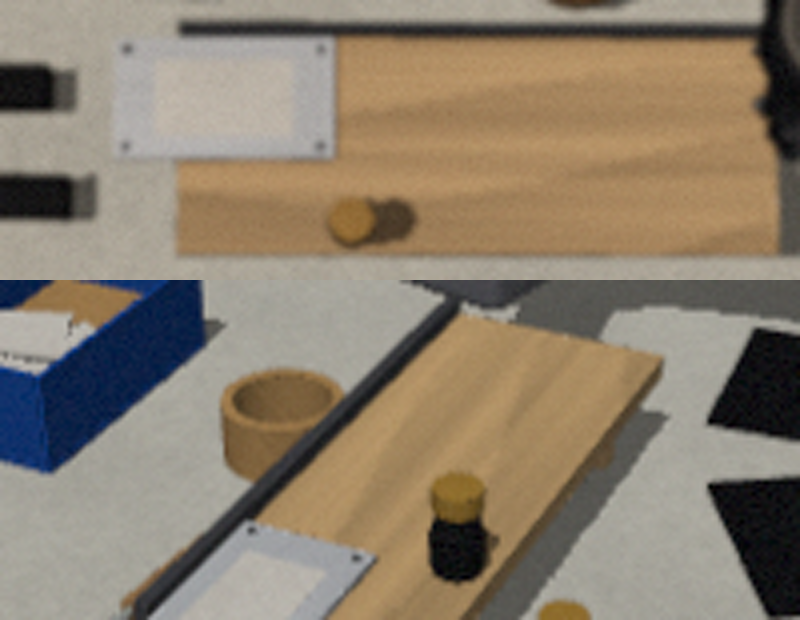

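The plate lies flat along the rail, from crop col 113 to 336, past the ledge end at col 178; the jar has not moved. One quick ray check of the overhang.

```bash
python3 - <<'E'
from h import *
f=lambda c,r:[230+(c+.5)/4-.5,165+(r+.5)/4-.5]
P=cast("top",[f(113,97),f(336,97),f(120,37),f(330,37),f(118,157),f(330,157)],.076); L=cast("top",[f(178,220),f(780,220),f(200,35),f(740,35)],.07)
print(P.round(4),L.round(4),P[0,1]-L[0,1],P[:2,1].mean()+.08-L[0,1], P[:2,1].mean()+.08-(L[:2,1].mean()+.22))
E
```

```text
[[0.5265 0.1655 0.076 ]
 [0.5272 0.0029 0.076 ]
 [0.5708 0.1613 0.076 ]
 [0.5716 0.0075 0.076 ]
 [0.4825 0.161  0.076 ]
 [0.483  0.0071 0.076 ]] [[ 0.4372  0.1174  0.07  ]
 [ 0.4386 -0.3221  0.07  ]
 [ 0.5737  0.1034  0.07  ]
 [ 0.5757 -0.296   0.07  ]] 0.04812795242630753 0.04684721308451724 0.046573377207600075
```

The overhang is about 45–47 mm and the plate is flush and square. Handing in.

```bash
python3 -c "
from bench import r
print(r.hand_in())"
```

```text
the job is handed in; nothing more can be done
None
```

The job is handed in: the plate lies flat and flush along the rail, sticking out about 46 mm past the ledge's left end; the arm touched nothing else, jar_ledge is unmoved, and I made no before/after check of the other items.

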